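# Release a water-filter cartridge from its spring collar and set it to drain

### The arm

A 6-joint arm with a two-finger parallel gripper is mounted at the origin on a cart in front of the work surface, level with it; the furniture and walls round the work are solid. World frame = base frame: x ahead of the robot, y to its left, z up, the work surface at z = 0. Lengths are in m, angles in rad, forces in N, time in s.
With the tool pointing down it reaches from about 0.25 to 0.8 m from the base axis. Payload 8.5 kg.
Tool frame: the origin (TCP) lies midway between the tips of the shut fingers; the grasp point (between the pads) lies grip_point_offset behind it (grip_point_offset is the distance from the TCP to the grasp point, in m); x points along the fingers, y is the direction in which the jaws open and shut, and the axes are right-handed (so a half turn about x gives the same grasp; the last joint's range is limited). The gripper opens to 85 mm and grips with 20 to 120 N. Pads are 22 mm wide; open, the fingers measure 114 mm over their backs; the gripper's body (76 mm by 85 mm) begins 54 mm behind the grasp point. The pads swing forward as they close: fully open they stand 13 mm farther back than shut.
Start: joints at [1.204, 0.238, -0.013, 1.319, 0, 1.571], TCP at [0.188, 0.49, 0.231] pointing down, gripper open.
Joint ranges: [-2.66, 2.66], [-1.03, 1.9], [-1.14, 1.46], [-1.82, 2.27], [-1.45, 1.34], [-3.14, 3.14]. Speed limits (rad/s): [2.22, 2.22, 2.79, 3.14, 3.14, 3.14].

### API

Orientations are given as a rotation vector (axis times angle).
In Python, from cell import get_state, get_image, finish_job, grip_point_offset gives the robot as it stands.
- The arm moves only by the tool move_arm, never from a script. Its arguments are lists of equal length, an entry for each row: "translation": the shift along the tool's x, y, z in mm, a list of three; "angular": the turn, a rotation vector about the tool's x, y, z in degrees, a list of three. In form: {"translation": [[x, y, z], ...], "angular": [[wx, wy, wz], ...]}. A call has 1 to 12 rows; each row shifts and turns the commanded pose from where the row before left it, along the tool's axes as they then stand; what a row does not reach is not made up. A row lasts 1/8 s, in which the tool goes at most 62.5 mm and 10.7 degrees, less where a joint would pass 70% of its speed; a pose out of reach is approached as far as the arm can. A call is refused whole if a number of a shift passes 62.5 or a number of a turn 10.7, either way. A call with a gripper value outside its range is refused whole. "hand" is the closure, from -1 (fully open) to 1 (shut), so that 0 is half open, set as the call begins (left out, the last holds). The fingers move at their own pace and stop on an object; "newtons" is the grip in N (left out, the last holds). Time passes only in rows, so rows that do not move let the fingers close. It gives the time, the measured TCP pose, the force and the opening at its end, in the units of the state.
- get_state(): the state, without advancing time (a new reading comes with each control period).
- get_image(name): name is "scene" or "top"; returns a dict with "img" (400x640x3 uint8, red, green, blue), "fx", "fy", "cx", "cy" (pixels), "camera_from_world" (4x4, takes a point from world to camera coordinates). Camera axes: x right, y up, looking along -z (the intrinsics and any distortion apply to the point x, -y, -z); pixel columns grow to the right and rows downward; lengths in m; the calibration is good to about 2 mm. A picture is of the moment at which its call begins. There is no depth.
- finish_job(): hands the job in, once; it reports no verdict.
The state is a dict: "clock": time; "joint_positions": joint angles; "qvel": joint speeds; "effort": joint torques, N m; "tool_pos": TCP position; "tcp_rot": TCP orientation; "ft_force": force on the tool from outside, world axes, zero at the start; "ft_torque": the same for the moment, N m; "grip_width": opening from 0.0 (shut) to 1.0 (fully open).
Only numpy, scipy, OpenCV 4.12 (cv2) and the standard library are available. Lean on these libraries where they do the work, as an engineer would, in place of code of your own. Each camera call takes 0.05 s, during which the arm holds its last target.

### The job

The used cartridge in the countertop water filter has to come out. Pull the dark spring collar up, turn it counterclockwise (seen from above) until its red tooth is over the green-dot notch and let it drop fully home there; then lift the cartridge out by its blue fin and lower it gently into the bowl to drain. Leave the other things where they are.

Things in the scene. Friction and masses are not known exactly. Their poses are not given: they have to be found in the camera images.
- filter_unit: Fixed water filter: white round foot, 120 mm wide, 40 tall, with a socket neck in its middle (neck top 82 mm up, socket floor 20). Origin: centre of underside; z = axis of socket and collar. Two hose tails at its +x side reach 80 mm from the axis. Round the collar stands a grey crown, 64 to 78 mm in diameter, top 50 mm up, notched at the red dot (-x side: locked) and the green dot (60 degrees counterclockwise)
- collar_grip (a point): On the axis of the dark knurled spring collar, at a good height to grip it: 80 mm above the worktop while down. Round sleeve, 61 mm in diameter, 44 to 88 mm above the worktop; may be gripped from above across any diameter. A red tooth at its foot (8 mm tall, reaching 39 mm from the axis) sits in a crown notch. The cartridge's fin stands through it to 32 mm above its top. Moves with the collar
- collar_lift (a joint): How far the collar is raised, m: 0 fully down, 0.011 at its upper stop. A spring presses it down: about 6 N at 0, 10 N at the stop. The tooth clears the crown from 0.0077 up; let go half-way round, it rests on the crown
- collar (a joint): How far the collar is turned, rad, counterclockwise from above: 0 locked (tooth at the red dot), 1.047 released (green dot, at a stop). It turns easily while raised, not while down. From about 0.99 up the tooth can drop into the green notch, and the collar's slots lie over the cartridge's ribs so that it can come out
- cartridge_mid (a point): Centre of the cartridge, half-way up its 100 mm; 70 mm above the worktop while in the socket. z = its axis. White cylinder, 40 mm in diameter, 70 tall; two ribs at +x and -x (49 mm across both, from 25 mm below to 10 above the centre); on top a blue grip fin 34 mm long in x, 14 thick in y, from 20 to 50 mm above the centre
- cartridge: The same loose cartridge, about 0.16 kg; origin at the centre of its underside, 20 mm above the worktop while in the socket. There its x axis lies along the unit's x, with 1.5 mm of play. Locked, its ribs are held under the collar; released, it comes straight up, clear of the collar after 80 mm
- bowl: Loose white bowl, 140 mm wide at the rim, 66 mm tall, floor inside about 10 mm above the worktop and some 60 mm across. Origin: centre of its underside
- dark_mug: Bystander, to be left alone: black mug, 98 mm wide, 112 mm tall; origin at the centre of its underside
- red_beaker: Bystander, to be left alone: red tumbler, 92 mm wide, 175 mm tall; origin at the centre of its underside
- green_beaker: Bystander, to be left alone: green upturned tumbler, 84 mm wide, 130 mm tall; origin at the centre of its underside
- squeezer: Bystander, to be left alone: orange citrus squeezer, 66 mm wide, 45 mm tall; origin at the centre of its underside
- spoon: Bystander, to be left alone: steel teaspoon, 137 mm long; origin at the centre of its underside
Things that resemble listed ones, but are neither listed nor needed, are in the scene too. There is more than one size of the cartridge; the job needs the smallest.

How it is judged:
On the way, in this order (a step that is already met when the one before it is completed fails the run):
1. the collar is pulled up, clear of the crown, with the cartridge still in its socket (value of joint collar_lift above 0.0077 m and distance of cartridge_mid from where it was at the start of the episode below 0.015 m), for 0.1 s.
2. the collar is turned to the green dot and fully down there, with the cartridge still in its socket (value of joint collar above 0.97 rad and value of joint collar_lift below 0.003 m and distance of cartridge_mid from where it was at the start of the episode below 0.02 m), for 0.2 s.
At the end, for the whole second after the job is handed in: The collar is at the green dot (turned more than 0.97 rad) and down (raised less than 3 mm); the cartridge rests in the bowl, standing or leaning (its centre within 60 mm of the bowl's axis and less than 85 mm above the worktop), still; the bowl stands level (within 0.1 rad) (value of joint collar above 0.97 rad and value of joint collar_lift below 0.003 m and horizontal distance between cartridge_mid and bowl below 0.06 m and height (world z) of cartridge_mid below 0.085 m and horizontal distance between cartridge_mid and filter_unit above 0.09 m and contact force between cartridge and bowl above 0.3 N and linear speed of cartridge below 0.02 m/s and angle between bowl's own z axis and vertical below 0.1 rad); the robot touches nothing.
It fails at once if the cartridge is pressed hard into the bowl (more than 60 N) (contact force between cartridge and bowl above 60 N).
It fails at once if the cartridge is dropped from more than about 25 mm (faster than 0.7 m/s while no finger holds it) (linear speed of cartridge above 0.7 m/s and contact force between the fingers and cartridge below 0.5 N).
It fails at once if another thing on the worktop is moved by more than 30 mm (distance of any of dark_mug, red_beaker, green_beaker, squeezer, spoon from where it was at the start of the episode above 0.03 m).
It also fails if it takes over 51 s, if anything falls off the work surface, if the arm or the gripper's body presses on something with over 40 N, if the wrist force passes 120 N, or if a joint passes its speed limit or range.

## Working session

There is one attempt and no reset: what is moved stays moved. The work goes in short steps, Python scripts to look and compute and a tool call to move; the robot and the scene stay as the last step left them, time stands still between calls to the robot, and variables do not carry over. Pictures are saved under pics/ and viewed, and the job is handed in when it is done.

Besides the shell and the picture viewer there is one more tool, called after "Emit:" in YAML: its name, and indented under it one key for each argument. move_arm: Moves the arm, as the interface text tells. Its arguments: {"type":"object","properties":{"translation":{"type":"array"},"angular":{"type":"array"},"hand":{"type":"number"},"newtons":{"type":"number"}},"required":["translation","angular"]}

```bash
mkdir -p pics; ls; python3 - <<'E'
from cell import *
import cv2,numpy as np
print(get_state(),grip_point_offset)
for n in("scene","top"):
    d=get_image(n);cv2.imwrite(f"pics/{n}0.png",d["img"][:,:,::-1]);print(n,d["fx"],d["fy"],d["cx"],d["cy"],d.keys());print(np.round(d["camera_from_world"],4).tolist())
E
```

```text
pics
{'clock': 0.0, 'joint_positions': array([ 1.20399492e+00,  2.38799039e-01, -1.42152644e-02,  1.31918238e+00,
        6.87413535e-05,  1.57078993e+00]), 'qvel': array([ 1.31615831e-03, -1.97851793e-03,  2.31343480e-04,  8.92574779e-04,
        1.03987317e-03,  6.14632364e-05]), 'effort': array([ 4.12993641e-04, -5.38776505e+01,  3.46440768e+01,  1.82076590e-02,
       -3.17550428e-05,  5.15231676e-06]), 'tool_pos': array([0.18812298, 0.48972277, 0.23068321]), 'tcp_rot': array([ 0.28672415,  1.55189371, -0.28887721]), 'ft_force': array([0.79421288, 0.39415101, 1.0194954 ]), 'ft_torque': array([-0.01770829, -0.03217657, -0.0055902 ]), 'grip_width': 0.9974380750227285} 0.0187
scene 437.53034392568657 437.53034392568657 326.1882999164465 202.2270911617818 dict_keys(['img', 'fx', 'fy', 'cx', 'cy', 'camera_from_world'])
[[0.8442, -0.536, 0.0063, -0.5629], [0.2219, 0.3603, 0.9061, -0.1659], [-0.4879, -0.7635, 0.4231, -1.1401], [0.0, 0.0, 0.0, 1.0]]
top 463.7248220622093 463.7248220622093 313.18206311701925 202.3041474537549 dict_keys(['img', 'fx', 'fy', 'cx', 'cy', 'camera_from_world'])
[[-0.0239, -0.9997, -0.0031, -0.1197], [0.9932, -0.024, 0.1141, -0.5841], [-0.1141, -0.0003, 0.9935, -1.4225], [0.0, 0.0, 0.0, 1.0]]
```

View pics/scene0.png

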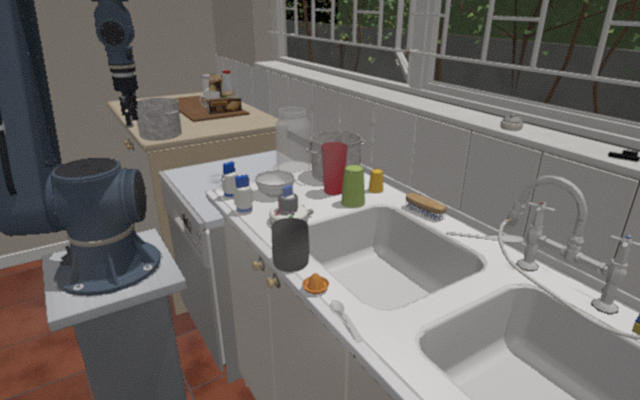

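View pics/top0.png

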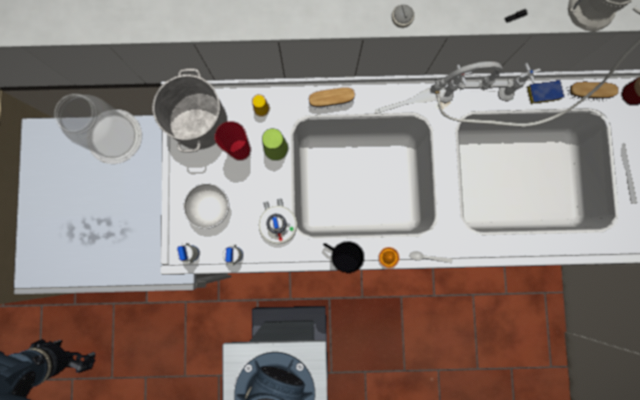

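The top view shows the filter unit at (277,222), the bowl at (207,207), and two loose, larger look-alike cartridges at (187,255) and (234,255). The mug is at (347,257), the red beaker at (232,140) and the green beaker at (274,144). I choose the cartridge inside the unit, and a close crop will check that.

```bash
python3 - <<'E'
import cv2,numpy as np
t=cv2.imread("pics/top0.png");s=cv2.imread("pics/scene0.png")
a=cv2.resize(t[180:280,165:315],(750,500)[:2],interpolation=cv2.INTER_CUBIC);cv2.imwrite("pics/c_top.png",a)
a=cv2.resize(s[150:240,210:330],(800,600),interpolation=cv2.INTER_CUBIC);cv2.imwrite("pics/c_sc.png",a)
E
```

```text
(no output)
```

View pics/c_top.png

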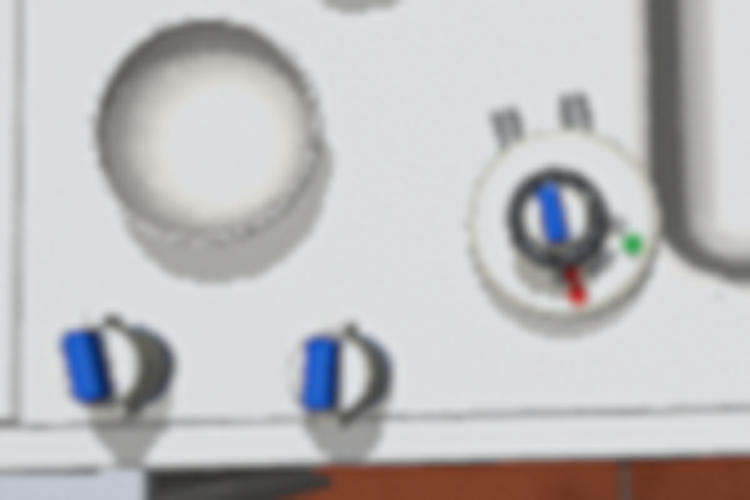

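View pics/c_sc.png

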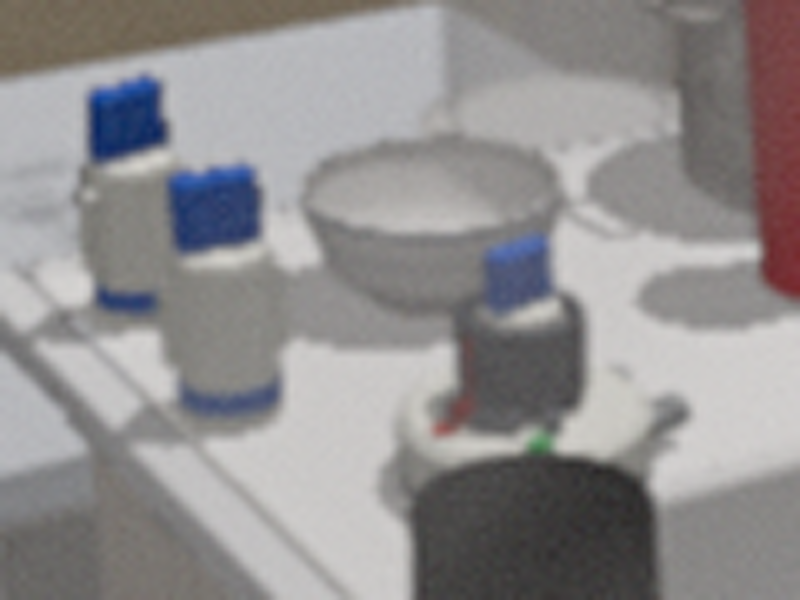

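The choice is confirmed. The small cartridge sits in the unit, its fin at about (275.6,222.4) in top. The red dot is at (280,239) and the green dot at (291,229). Next I measure positions.

```bash
cat > h.py <<'E'
import cv2,numpy as np
from cell import *
from scipy.spatial.transform import Rotation as R
def grab(n,f=None):
    d=get_image(n); d["bgr"]=np.ascontiguousarray(d["img"][:,:,::-1])
    if f: cv2.imwrite(f,d["bgr"])
    return d
def ray(d,u,v):
    T=np.array(d["camera_from_world"]); r=np.array([(u-d["cx"])/d["fx"],-(v-d["cy"])/d["fy"],-1.])
    return -T[:3,:3].T@T[:3,3], T[:3,:3].T@r
def onz(d,u,v,z):
    o,r=ray(d,u,v); return o+r*(z-o[2])/r[2]
def two(a,pa,b,pb):
    o1,r1=ray(a,*pa);o2,r2=ray(b,*pb);r1/=np.linalg.norm(r1);r2/=np.linalg.norm(r2)
    t=np.linalg.lstsq(np.c_[r1,-r2],o2-o1,rcond=None)[0]
    p,q=o1+r1*t[0],o2+r2*t[1]; return (p+q)/2,np.linalg.norm(p-q)
def proj(d,p):
    T=np.array(d["camera_from_world"]);c=T[:3,:3]@p+T[:3,3];return d["cx"]+d["fx"]*c[0]/-c[2],d["cy"]-d["fy"]*c[1]/-c[2]
def cents(m,off=(0,0),amin=4):
    n,l,s,c=cv2.connectedComponentsWithStats(m.astype(np.uint8))
    return [(np.round(c[i]+off,2).tolist(),int(s[i][4])) for i in range(1,n) if s[i][4]>=amin]
def hsv(b): return [x.astype(int) for x in cv2.split(cv2.cvtColor(b,cv2.COLOR_BGR2HSV))]
E
python3 - <<'E'
from h import *
t=grab("top");s=grab("scene")
def reg(d,x0,y0,x1,y1):
    h,S,V=hsv(d["bgr"][y0:y1,x0:x1]); o=(x0,y0)
    print("blue",cents((h>100)&(h<130)&(S>130),o)); print("red",cents(((h<8)|(h>172))&(S>130),o)); print("green",cents((h>45)&(h<85)&(S>90),o)); return V,S
V,S=reg(t,255,195,312,250); reg(s,262,170,320,235)
# collar ring (dark)
m=(V<100)&(S<90); 
n,l,st,c=cv2.connectedComponentsWithStats(m.astype(np.uint8)); 
for i in range(1,n):
    if st[i][4]>15: print("dark",st[i],c[i]+[255,195])
    if st[i][4]>80:
        pts=np.argwhere(l==i)[:,::-1].astype(np.float32)
        print(cv2.minEnclosingCircle(pts))
# foot disc and bowl: edges -> print row profiles
h,S,V=hsv(t["bgr"])
print("row222",V[222,252:302].tolist()); print("col277",V[195:250,277].tolist())
print("bowlrow",V[207,178:238].tolist());print("bowlcol",V[178:240,207].tolist())
for nm,p,z in(("fin",(275.6,222.4),.12),("collar",(276.4,223.6),.088),("bowl rim",(207,206.5),.066),("redtop",(232,138),.175),("greentop",(275,143),.13)):print(nm,onz(t,*p,z))
st=get_state();print(R.from_rotvec(st["tcp_rot"]).as_matrix().round(3))
E
```

```text
blue [([274.87, 222.08], 38)]
red [([279.46, 236.62], 13)]
green [([291.0, 228.29], 7)]
blue []
red []
green []
dark [ 41   0   6  34 135] [298.08888889 210.57777778]
((43.5, 16.5), 16.688419342041016)
dark [ 12  20  20  21 119] [277.50420168 226.1092437 ]
((20.75, 29.6875), 10.388081550598145)
row222 [222, 222, 222, 222, 223, 221, 210, 201, 206, 219, 223, 223, 222, 199, 151, 102, 88, 127, 183, 213, 206, 189, 197, 203, 191, 182, 199, 222, 222, 192, 135, 88, 82, 93, 134, 182, 209, 218, 222, 223, 223, 222, 213, 192, 162, 120, 94, 91, 94, 107]
col277 [222, 223, 222, 206, 176, 155, 151, 151, 155, 166, 183, 204, 219, 222, 223, 223, 223, 212, 173, 116, 85, 103, 148, 179, 182, 180, 180, 182, 177, 174, 175, 172, 148, 114, 100, 94, 78, 69, 74, 85, 95, 110, 137, 162, 189, 211, 209, 187, 169, 161, 168, 175, 191, 216, 223]
bowlrow [221, 221, 222, 222, 217, 190, 148, 122, 127, 137, 143, 151, 162, 174, 183, 191, 199, 207, 214, 218, 219, 220, 222, 221, 221, 222, 222, 222, 222, 222, 221, 222, 222, 222, 222, 221, 222, 221, 222, 222, 221, 220, 220, 218, 214, 206, 197, 184, 168, 157, 157, 173, 205, 223, 223, 222, 222, 223, 222, 222]
bowlcol [222, 222, 222, 224, 222, 192, 133, 106, 113, 117, 122, 130, 149, 174, 188, 196, 203, 209, 214, 219, 221, 222, 222, 222, 222, 222, 222, 222, 222, 222, 222, 222, 222, 222, 222, 222, 222, 222, 222, 222, 221, 220, 220, 218, 211, 200, 186, 174, 169, 165, 159, 162, 166, 168, 167, 167, 167, 171, 189, 215, 223, 222]
fin [ 0.51434017 -0.02196272  0.12      ]
collar [ 0.5130111  -0.02167225  0.088     ]
bowl rim [0.57219653 0.19217651 0.066     ]
redtop [0.75668851 0.09545758 0.175     ]
greentop [ 0.75011513 -0.02445814  0.13      ]
[[-0.     0.359  0.933]
 [-0.001  0.933 -0.359]
 [-1.    -0.001  0.   ]]
```

```bash
python3 - <<'E'
from h import *
t=grab("top");s=grab("scene")
h,S,V=hsv(s["bgr"])
for n,m in(("b",(h>95)&(h<135)&(S>70)),("r",((h<8)|(h>170))&(S>70)),("g",(h>45)&(h<85)&(S>60))):
    mm=m[180:222,262:312]; print(n,cents(mm,(262,180)))
c=np.array([.513,-.0217])
r=onz(t,280.4,238.9,.04)[:2];g=onz(t,291.0,228.3,.04)[:2]
for n,p in(("r",r),("g",g)): print(n,p,np.linalg.norm(p-c),np.degrees(np.arctan2(*(p-c)[::-1])))
for a in((277.5,222.08),(276.2,223.7),(275.6,222.4)):print(onz(t,*a,.088),onz(t,*a,.115))
h,S,V=hsv(t["bgr"]); ys,xs=np.where(((h>100)&(h<130)&(S>110))[210:235,262:290])
p=np.array([onz(t,x+262,y+210,.118)[:2] for x,y in zip(xs,ys)]);w,v=np.linalg.eigh(np.cov(p.T));print("fin dir",np.degrees(np.arctan2(v[1,1],v[0,1])),p.mean(0))
# two-view fin
print(two(t,(274.87,222.08),s,(210+518*.15,150+275*.15)))
print("collar proj scene",[np.round(proj(s,np.array([.513,-.0217,z])),1) for z in(.12,.088,.044)], [np.round(proj(s,np.array([.572,.192,z])),1) for z in(0,.066)])
# mug, squeezer, red beaker
for n,p,z in(("mug",(348,256),.112),("cart1",(234,255),.13),("cart2",(185,253),.13),("orange",(389,257),.045)):print(n,onz(t,*p,z))
E
```

```text
b [([287.07, 190.12], 76)]
r [([279.0, 210.5], 4), ([276.2, 213.6], 5)]
g [([290.6, 216.2], 5)]
r [ 0.46865297 -0.02947636] 0.045023668469713035 -170.05415718846655
g [ 0.50069295 -0.06290553] 0.0430041805724355 -106.62955576693446
[ 0.51750672 -0.02504681  0.088     ] [ 0.51551583 -0.02716474  0.115     ]
[ 0.51272468 -0.02106679  0.088     ] [ 0.51082658 -0.02326194  0.115     ]
[ 0.51668075 -0.01932091  0.088     ] [ 0.51470589 -0.02154994  0.115     ]
fin dir -166.73518982389163 [ 0.51591617 -0.01985506]
(array([ 0.51620149, -0.017947  ,  0.10080306]), np.float64(0.0012249099258732055))
collar proj scene [array([287.3, 186.1]), array([287.7, 195.7]), array([288.1, 208.7])] [array([275.1, 193.8]), array([274.3, 176.6])]
mug [ 0.41126878 -0.23188742  0.112     ]
cart1 [0.4220521 0.0989341 0.13     ]
cart2 [0.43119272 0.24081363 0.13      ]
orange [ 0.4050404  -0.36240262  0.045     ]
```

Emit:
move_arm:
  translation:
    - [0, -29.9, 40.6]
    - [0, -29.9, 40.6]
    - [0, -29.9, 40.6]
    - [0, -29.9, 40.6]
    - [0, -29.9, 40.6]
    - [0, -29.9, 40.6]
    - [0, -29.9, 40.6]
    - [0, -29.9, 40.6]
    - [0, -29.9, 40.6]
    - [0, -29.9, 40.6]
    - [0, -29.9, 40.6]
    - [0, -29.9, 40.6]
  angular:
    - [0, 0, 0]
    - [0, 0, 0]
    - [0, 0, 0]
    - [0, 0, 0]
    - [0, 0, 0]
    - [0, 0, 0]
    - [0, 0, 0]
    - [0, 0, 0]
    - [0, 0, 0]
    - [0, 0, 0]
    - [0, 0, 0]
    - [0, 0, 0]
  hand: -1
  newtons: 60

```text
clock: 1.8
tool_pos: [0.5151, -0.0212, 0.2314]
tcp_rot: [0.288, 1.551, -0.288]
ft_force: [-0.3, 0.8, -0.1]
grip_width: 0.998
```

```bash
python3 - <<'E'
from h import *
st=get_state();print(st["clock"],st["joint_positions"].round(3),st["tool_pos"]);print(R.from_rotvec(st["tcp_rot"]).as_matrix().round(3))
E
```

```text
1.8 [-0.041  0.222 -0.035  1.314  0.     0.326] [ 0.51511485 -0.02123782  0.23137441]
[[ 0.     0.359  0.933]
 [ 0.     0.933 -0.359]
 [-1.     0.     0.   ]]
```

Emit:
move_arm:
  translation:
    - [15, 0, 0]
    - [15, 0, 0]
    - [15, 0, 0]
    - [15, 0, 0]
    - [15, 0, 0]
    - [15, 0, 0]
    - [0, 0, 0]
  angular:
    - [9.5, 0, 0]
    - [9.5, 0, 0]
    - [9.5, 0, 0]
    - [9.5, 0, 0]
    - [9.5, 0, 0]
    - [9.5, 0, 0]
    - [0, 0, 0]

```text
clock: 2.68
tool_pos: [0.5136, -0.0196, 0.1404]
tcp_rot: [1.052, 1.303, -1.054]
ft_force: [-0.1, -1.1, 0.9]
grip_width: 1.002
```

```bash
python3 - <<'E'
from h import *
t=grab("top");s=grab("scene")
a=cv2.resize(t["bgr"][180:280,215:335],(600,500),interpolation=cv2.INTER_CUBIC)
b=cv2.resize(s["bgr"][130:250,240:340],(500,600),interpolation=cv2.INTER_CUBIC)
cv2.imwrite("pics/a1.png",a);cv2.imwrite("pics/b1.png",b)
E
```

```text
(no output)
```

View pics/a1.png

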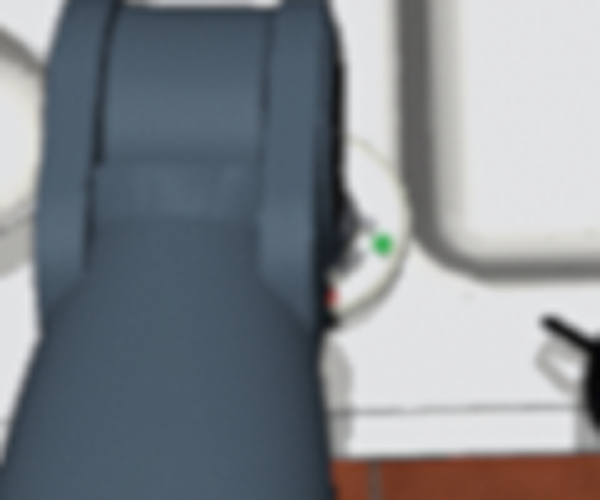

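View pics/b1.png

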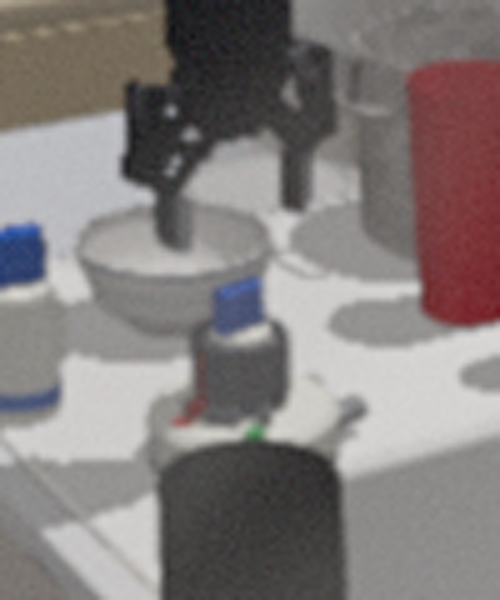

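In the scene crop the open fingers (175,250) and (295,210) straddle the fin at (240,305). I go down to the collar grip height and close.

Emit:
move_arm:
  translation:
    - [20, 0, 0]
    - [20, 0, 0]
    - [20, 0, 0]
    - [18, 0, 0]
    - [0, 0, 0]
    - [0, 0, 0]
  angular:
    - [0, 0, 0]
    - [0, 0, 0]
    - [0, 0, 0]
    - [0, 0, 0]
    - [0, 0, 0]
    - [0, 0, 0]

```text
clock: 3.52
tool_pos: [0.515, -0.0197, 0.0643]
tcp_rot: [1.053, 1.3, -1.052]
ft_force: [-0.3, -0.5, 0.1]
grip_width: 0.999
```

Emit:
move_arm:
  translation:
    - [0, 0, 0]
    - [0, 0, 0]
    - [0, 0, 0]
    - [0, 0, 0]
    - [0, 0, 0]
    - [0, 0, 0]
  angular:
    - [0, 0, 0]
    - [0, 0, 0]
    - [0, 0, 0]
    - [0, 0, 0]
    - [0, 0, 0]
    - [0, 0, 0]
  hand: 1
  newtons: 60

```text
clock: 4.28
tool_pos: [0.5149, -0.0197, 0.0645]
tcp_rot: [1.054, 1.3, -1.053]
ft_force: [-1.6, 0.0, 8.1]
grip_width: 0.698
```

Emit:
move_arm:
  translation:
    - [-3, 0, 0]
    - [-3, 0, 0]
    - [-3, 0, 0]
    - [-2, 0, 0]
    - [0, 0, 0]
    - [0, 0, 0]
  angular:
    - [0, 0, 0]
    - [0, 0, 0]
    - [0, 0, 0]
    - [0, 0, 0]
    - [0, 0, 0]
    - [0, 0, 0]

```text
clock: 5.03
tool_pos: [0.5148, -0.0196, 0.0743]
tcp_rot: [1.054, 1.3, -1.053]
ft_force: [5.8, -0.3, -9.2]
grip_width: 0.697
```

```bash
python3 - <<'E'
from h import *
st=get_state();print(st["ft_force"].round(2),st["ft_torque"].round(3),st["tool_pos"])
s=grab("scene")
b=cv2.resize(s["bgr"][150:240,250:330],(640,720)[:2],interpolation=cv2.INTER_CUBIC)[:600]
cv2.imwrite("pics/b2.png",b)
E
```

```text
[ 5.83 -0.25 -9.17] [ 0.106 -1.54   0.012] [ 0.5147813  -0.01961259  0.07428607]
```

View pics/b2.png

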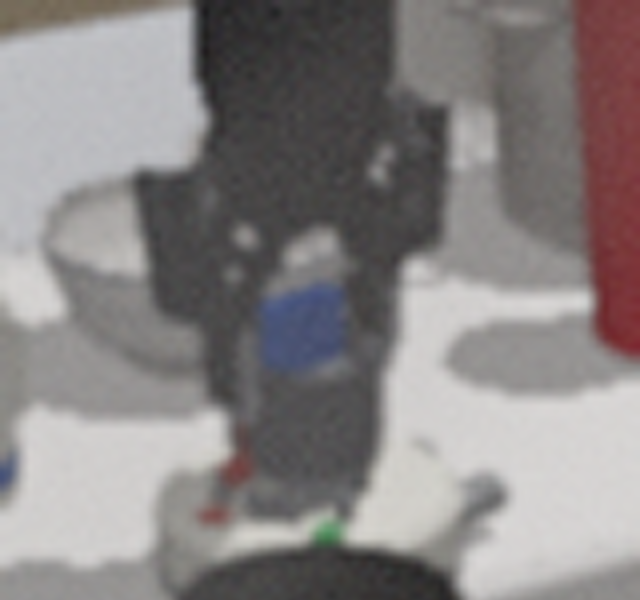

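Emit:
move_arm:
  translation:
    - [-0.7, 0.5, 0]
    - [0, 0, 0]
    - [0, 0, 0]
    - [0, 0, 0]
    - [0, 0, 0]
    - [0, 0, 0]
    - [0, 0, 0]
    - [0, 0, 0]
    - [0, 0, 0]
  angular:
    - [0, 0, 0]
    - [-7, 0, 0]
    - [-7, 0, 0]
    - [-7, 0, 0]
    - [-7, 0, 0]
    - [-7, 0, 0]
    - [-7, 0, 0]
    - [-7, 0, 0]
    - [0, 0, 0]

```text
clock: 6.2
tool_pos: [0.515, -0.0192, 0.0749]
tcp_rot: [0.396, 1.535, -0.395]
ft_force: [5.1, 1.8, -10.1]
grip_width: 0.697
```

```bash
python3 - <<'E'
from h import *
st=get_state();print(st["ft_force"].round(2),st["ft_torque"].round(3),st["tool_pos"],R.from_rotvec(st["tcp_rot"]).as_matrix()[:,1].round(3))
s=grab("scene")
b=cv2.resize(s["bgr"][150:240,250:330],(640,720)[:2],interpolation=cv2.INTER_CUBIC)[:600]
cv2.imwrite("pics/b3.png",b)
E
```

```text
[  5.11   1.85 -10.14] [ 0.494 -1.254  0.067] [ 0.51499822 -0.01917248  0.07491838] [0.483 0.875 0.001]
```

View pics/b3.png

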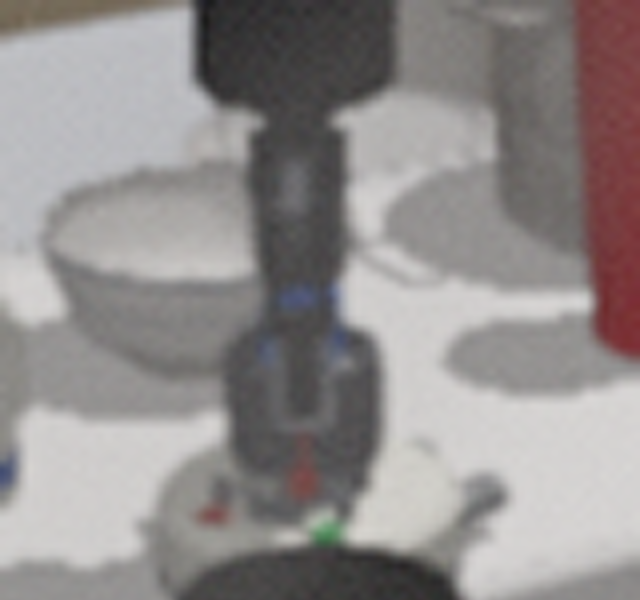

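The red tooth at (303,480) is close to the green dot (327,530). I turn the remaining angle to the stop.

Emit:
move_arm:
  translation:
    - [0, 0, 0]
    - [0, 0, 0]
    - [0, 0, 0]
    - [0, 0, 0]
    - [0, 0, 0]
  angular:
    - [-5, 0, 0]
    - [-5, 0, 0]
    - [-2.5, 0, 0]
    - [0, 0, 0]
    - [0, 0, 0]

```text
clock: 6.88
tool_pos: [0.515, -0.0191, 0.0749]
tcp_rot: [0.228, 1.559, -0.227]
ft_force: [5.5, 2.7, -10.5]
grip_width: 0.7
```

```bash
python3 - <<'E'
from h import *
st=get_state();print(st["ft_force"].round(2),st["ft_torque"].round(3),st["tool_pos"],R.from_rotvec(st["tcp_rot"]).as_matrix()[:,1].round(3))
E
```

```text
[  5.49   2.67 -10.54] [ 0.785 -1.226 -1.234] [ 0.51495875 -0.01914028  0.07489962] [0.286 0.958 0.001]
```

Emit:
move_arm:
  translation:
    - [0, 0, 0]
    - [3, 0, 0]
    - [3, 0, 0]
    - [3, 0, 0]
    - [2.5, 0, 0]
    - [0, 0, 0]
    - [0, 0, 0]
  angular:
    - [1, 0, 0]
    - [0, 0, 0]
    - [0, 0, 0]
    - [0, 0, 0]
    - [0, 0, 0]
    - [0, 0, 0]
    - [0, 0, 0]

```text
clock: 7.75
tool_pos: [0.5153, -0.0192, 0.0646]
tcp_rot: [0.241, 1.556, -0.239]
ft_force: [0.2, 2.2, 6.2]
grip_width: 0.696
```

```bash
python3 - <<'E'
from h import *
st=get_state();print(st["ft_force"].round(2),st["ft_torque"].round(3),st["tool_pos"],R.from_rotvec(st["tcp_rot"]).as_matrix()[:,1].round(3))
E
```

```text
[0.17 2.16 6.17] [ 0.731 -0.293 -0.439] [ 0.51533097 -0.0191967   0.06462156] [0.301 0.954 0.001]
```

Emit:
move_arm:
  translation:
    - [0, 0, 0]
    - [0, 0, 0]
    - [0, 0, 0]
    - [0, 0, 0]
    - [-15, 0, 0]
    - [-15, 0, 0]
    - [0, 0, 0]
  angular:
    - [0, 0, 0]
    - [0, 0, 0]
    - [0, 0, 0]
    - [0, 0, 0]
    - [0, 0, 0]
    - [0, 0, 0]
    - [0, 0, 0]
  hand: -1

```text
clock: 8.62
tool_pos: [0.5161, -0.0196, 0.0954]
tcp_rot: [0.24, 1.554, -0.24]
ft_force: [1.2, -0.1, -0.1]
grip_width: 0.998
```

```bash
python3 - <<'E'
from h import *
st=get_state();print(st["ft_force"].round(2),st["ft_torque"].round(3),st["tool_pos"],R.from_rotvec(st["tcp_rot"]).as_matrix()[:,1].round(3))
s=grab("scene")
b=cv2.resize(s["bgr"][150:240,250:330],(640,720)[:2],interpolation=cv2.INTER_CUBIC)[:600]
cv2.imwrite("pics/b4.png",b)
E
```

```text
[ 1.24 -0.14 -0.15] [ 0.003 -0.001  0.029] [ 0.51609807 -0.01959671  0.09537954] [0.301 0.954 0.001]
```

View pics/b4.png

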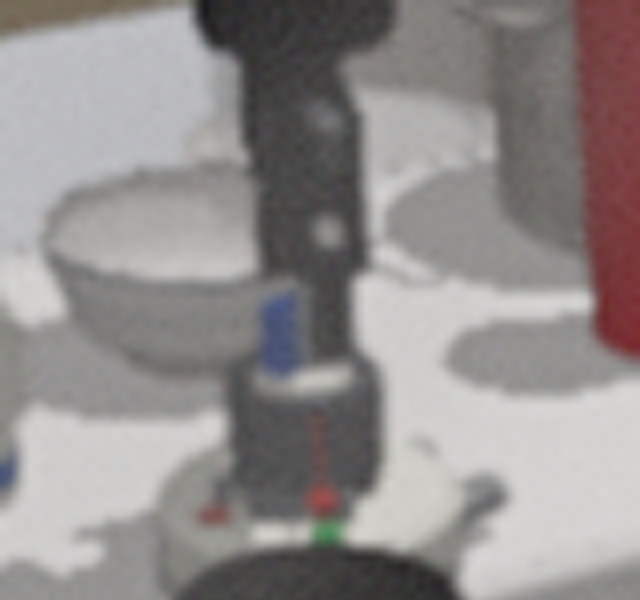

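The tooth (323,500) sits down at the green dot (327,530). Now I align with the fin and grip it.

Emit:
move_arm:
  translation:
    - [0, 0, 0]
    - [0, 0, 0]
    - [0, 0, 0]
    - [2, 0, 0]
    - [0, 0, 0]
  angular:
    - [-9.8, 0, 0]
    - [-9.8, 0, 0]
    - [-9.8, 0, 0]
    - [0, 0, 0]
    - [0, 0, 0]

```text
clock: 9.3
tool_pos: [0.5146, -0.0195, 0.0912]
tcp_rot: [-0.16, 1.566, 0.16]
ft_force: [-0.5, -0.6, 0.1]
grip_width: 1.001
```

Emit:
move_arm:
  translation:
    - [0, 0, 0]
    - [0, 0, 0]
    - [0, 0, 0]
    - [0, 0, 0]
    - [0, 0, 0]
    - [0, 0, 0]
    - [0, 0, 0]
    - [0, 0, 0]
  angular:
    - [0, 0, 0]
    - [0, 0, 0]
    - [0, 0, 0]
    - [0, 0, 0]
    - [0, 0, 0]
    - [0, 0, 0]
    - [0, 0, 0]
    - [0, 0, 0]
  hand: 1
  newtons: 40

```text
clock: 10.3
tool_pos: [0.5149, -0.0195, 0.0916]
tcp_rot: [-0.163, 1.565, 0.163]
ft_force: [-0.0, -0.4, 2.2]
grip_width: 0.157
```

```bash
python3 - <<'E'
from h import *
st=get_state();print(st["ft_force"].round(2),st["ft_torque"].round(3),st["tool_pos"],R.from_rotvec(st["tcp_rot"]).as_matrix()[:,1].round(3))
s=grab("scene")
b=cv2.resize(s["bgr"][150:240,250:330],(640,720)[:2],interpolation=cv2.INTER_CUBIC)[:600]
cv2.imwrite("pics/b5.png",b)
E
```

```text
[-0.02 -0.44  2.23] [ 0.127  0.059 -0.052] [ 0.51493173 -0.01953441  0.09159625] [-0.206  0.979 -0.   ]
```

View pics/b5.png

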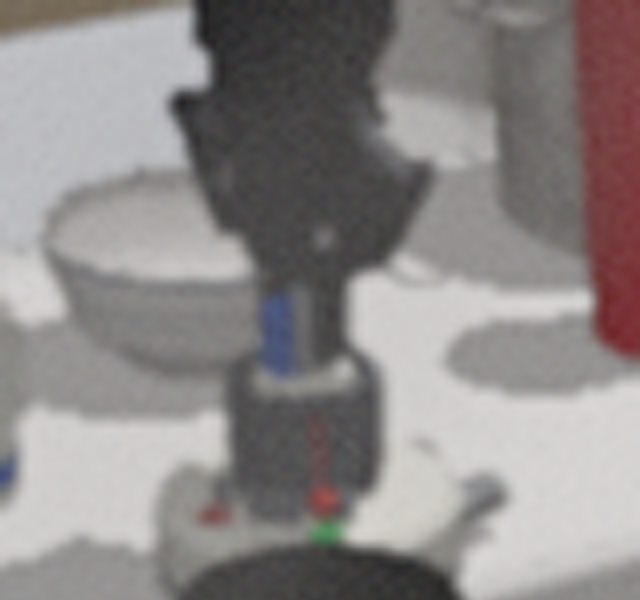

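The fin is held (opening 13 mm) and the tooth is still at the green dot. I lift slowly first.

Emit:
move_arm:
  translation:
    - [-4, 0, 0]
    - [-5, 0, 0]
    - [-5, 0, 0]
    - [-6, 0, 0]
    - [0, 0, 0]
  angular:
    - [0, 0, 0]
    - [0, 0, 0]
    - [0, 0, 0]
    - [0, 0, 0]
    - [0, 0, 0]

```text
clock: 10.98
tool_pos: [0.5152, -0.0196, 0.1121]
tcp_rot: [-0.163, 1.564, 0.163]
ft_force: [0.1, -1.3, -1.6]
grip_width: 0.158
```

Emit:
move_arm:
  translation:
    - [-12, 0, 0]
    - [-15, 0, 0]
    - [-15, 0, 0]
    - [-15, 0, 0]
    - [-15, 0, 0]
    - [-14, 0, 0]
    - [0, 0, 0]
  angular:
    - [0, 0, 0]
    - [0, 0, 0]
    - [0, 0, 0]
    - [0, 0, 0]
    - [0, 0, 0]
    - [0, 0, 0]
    - [0, 0, 0]

```text
clock: 11.85
tool_pos: [0.5155, -0.0195, 0.1987]
tcp_rot: [-0.163, 1.563, 0.163]
ft_force: [-0.3, -0.1, -2.2]
grip_width: 0.159
```

```bash
python3 - <<'E'
from h import *
st=get_state();print(st["ft_force"].round(2),st["ft_torque"].round(3),st["tool_pos"]);M=R.from_rotvec(st["tcp_rot"]).as_matrix();print(M.round(3))
t=grab("top");s=grab("scene")
b=cv2.resize(s["bgr"][130:240,240:340],(545,600),interpolation=cv2.INTER_CUBIC)
cv2.imwrite("pics/b6.png",b)
# bowl rim extents (first picture): left 183, right 229.5 at z .066 ; top row 183.5
t0=t
cv2.imwrite("pics/t6.png",cv2.resize(t["bgr"][170:260,165:255],(600,600),interpolation=cv2.INTER_CUBIC))
for u in(182.9,230.5,206.5):print(onz(t,u,207,.066))
print(onz(t,207,183.3,.066))
E
```

```text
[-0.31 -0.12 -2.17] [ 0.013  0.022 -0.004] [ 0.51553763 -0.0195494   0.19870688]
[[ 0.002 -0.206  0.979]
 [-0.     0.979  0.206]
 [-1.    -0.001  0.002]]
[0.5724423  0.26612372 0.066     ]
[0.5689111  0.12008633 0.066     ]
[0.57069126 0.193707   0.066     ]
[0.64418433 0.19234066 0.066     ]
```

View pics/b6.png

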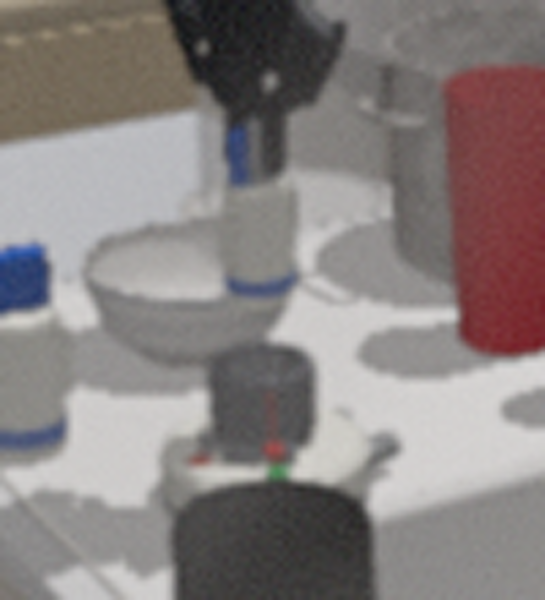

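View pics/t6.png

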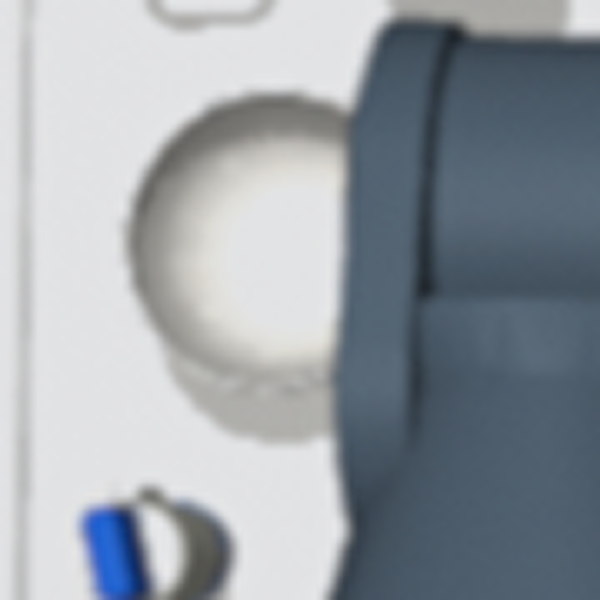

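The cartridge is free, and the collar is still down at the green dot (tooth at (275,450) in the crop). I carry the cartridge over the bowl centre at about (0.573, 0.193).

Emit:
move_arm:
  translation:
    - [0, 14.5, 7.5]
    - [0, 25, 12.5]
    - [0, 25, 12.5]
    - [0, 30, 15]
    - [0, 30, 15]
    - [0, 25, 13]
    - [0, 25, 13]
    - [0, 14.5, 7.5]
    - [0, 7, 4]
    - [0, 0, 0]
  angular:
    - [0, 0, 0]
    - [0, 0, 0]
    - [0, 0, 0]
    - [0, 0, 0]
    - [0, 0, 0]
    - [0, 0, 0]
    - [0, 0, 0]
    - [0, 0, 0]
    - [0, 0, 0]
    - [0, 0, 0]

```text
clock: 13.2
tool_pos: [0.5722, 0.1929, 0.1972]
tcp_rot: [-0.163, 1.565, 0.163]
ft_force: [0.5, -0.6, -2.3]
grip_width: 0.16
```

```bash
python3 - <<'E'
from h import *
s=grab("scene")
b=cv2.resize(s["bgr"][110:220,210:330],(650,596),interpolation=cv2.INTER_CUBIC)
cv2.imwrite("pics/b7.png",b)
E
```

```text
(no output)
```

View pics/b7.png

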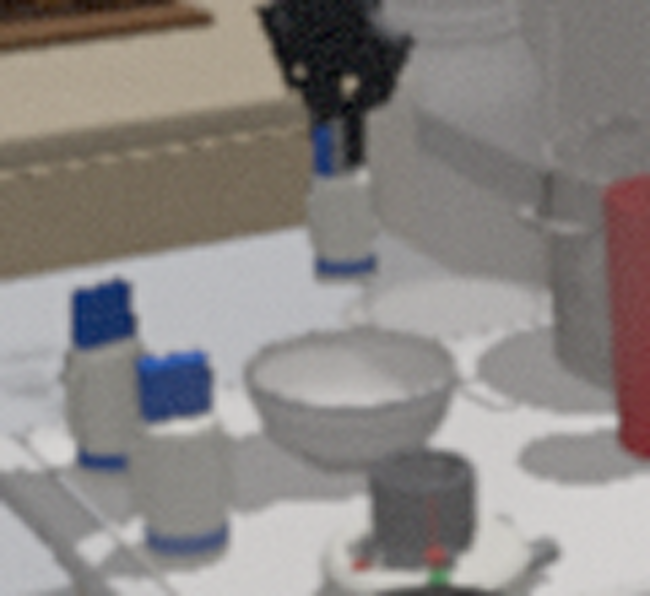

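The cartridge (345,265) hangs over the middle of the bowl (352,370). I lower it.

Emit:
move_arm:
  translation:
    - [15, 0, 0]
    - [20, 0, 0]
    - [20, 0, 0]
    - [20, 0, 0]
    - [15, 0, 0]
    - [8, 0, 0]
    - [4, 0, 0]
    - [0, 0, 0]
  angular:
    - [0, 0, 0]
    - [0, 0, 0]
    - [0, 0, 0]
    - [0, 0, 0]
    - [0, 0, 0]
    - [0, 0, 0]
    - [0, 0, 0]
    - [0, 0, 0]

```text
clock: 14.25
tool_pos: [0.5725, 0.1929, 0.0956]
tcp_rot: [-0.163, 1.564, 0.163]
ft_force: [0.2, 0.7, -1.9]
grip_width: 0.157
```

Emit:
move_arm:
  translation:
    - [3, 0, 0]
    - [3, 0, 0]
    - [2, 0, 0]
    - [0, 0, 0]
  angular:
    - [0, 0, 0]
    - [0, 0, 0]
    - [0, 0, 0]
    - [0, 0, 0]

```text
clock: 14.75
tool_pos: [0.5723, 0.1928, 0.0873]
tcp_rot: [-0.163, 1.565, 0.163]
ft_force: [-0.1, -0.2, -1.6]
grip_width: 0.161
```

Emit:
move_arm:
  translation:
    - [1.5, 0, 0]
    - [1.5, 0, 0]
    - [1, 0, 0]
    - [0, 0, 0]
  angular:
    - [0, 0, 0]
    - [0, 0, 0]
    - [0, 0, 0]
    - [0, 0, 0]

```text
clock: 15.25
tool_pos: [0.5723, 0.1928, 0.0834]
tcp_rot: [-0.163, 1.565, 0.163]
ft_force: [0.3, 0.0, -2.1]
grip_width: 0.154
```

Emit:
move_arm:
  translation:
    - [1, 0, 0]
    - [1, 0, 0]
    - [0, 0, 0]
  angular:
    - [0, 0, 0]
    - [0, 0, 0]
    - [0, 0, 0]

```text
clock: 15.62
tool_pos: [0.5723, 0.1928, 0.0814]
tcp_rot: [-0.163, 1.565, 0.163]
ft_force: [0.6, -0.6, -1.6]
grip_width: 0.151
```

Emit:
move_arm:
  translation:
    - [1, 0, 0]
    - [1, 0, 0]
    - [0, 0, 0]
  angular:
    - [0, 0, 0]
    - [0, 0, 0]
    - [0, 0, 0]

```text
clock: 16.0
tool_pos: [0.5726, 0.193, 0.081]
tcp_rot: [-0.163, 1.563, 0.163]
ft_force: [-2.6, -0.7, 11.0]
grip_width: 0.162
```

Contact at 11 N. I ease up slightly, then open.

Emit:
move_arm:
  translation:
    - [-1, 0, 0]
    - [0, 0, 0]
  angular:
    - [0, 0, 0]
    - [0, 0, 0]

```text
clock: 16.25
tool_pos: [0.5726, 0.193, 0.081]
tcp_rot: [-0.163, 1.564, 0.163]
ft_force: [-0.4, -0.9, 6.3]
grip_width: 0.156
```

Emit:
move_arm:
  translation:
    - [0, 0, 0]
    - [0, 0, 0]
    - [0, 0, 0]
    - [0, 0, 0]
    - [0, 0, 0]
    - [-10, 0, 0]
    - [-20, 0, 0]
    - [-30, 0, 0]
    - [-30, 0, 0]
    - [-30, 0, 0]
    - [0, 0, 0]
  angular:
    - [0, 0, 0]
    - [0, 0, 0]
    - [0, 0, 0]
    - [0, 0, 0]
    - [0, 0, 0]
    - [0, 0, 0]
    - [0, 0, 0]
    - [0, 0, 0]
    - [0, 0, 0]
    - [0, 0, 0]
    - [0, 0, 0]
  hand: -1

```text
clock: 17.62
tool_pos: [0.5737, 0.1933, 0.2037]
tcp_rot: [-0.162, 1.56, 0.164]
ft_force: [-0.0, -0.2, 0.3]
grip_width: 1.003
```

```bash
python3 - <<'E'
from h import *
st=get_state();print(st["clock"],st["ft_force"].round(2),st["tool_pos"])
s=grab("scene","pics/s8.png")
b=cv2.resize(s["bgr"][110:220,210:330],(650,596),interpolation=cv2.INTER_CUBIC)
cv2.imwrite("pics/b8.png",b)
E
```

```text
17.625 [-0.02 -0.16  0.25] [0.57365748 0.19333862 0.20367921]
```

View pics/b8.png

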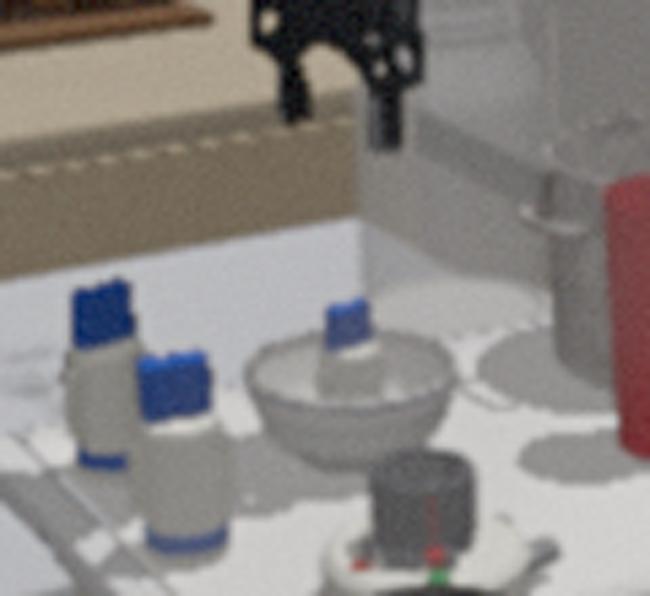

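The cartridge stands upright in the bowl (348,350), the gripper is clear above it, and the collar tooth (435,552) is down at the green dot. I hand the job in.

```bash
python3 -c "
from cell import *
print(finish_job())"
```

```text
the job is handed in; nothing more can be done
None
```

I raised the collar about 10 mm, turned it 60° counterclockwise to its stop and lowered it into the green-dot notch. I then lifted the cartridge out by its fin, set it in the bowl with about 11 N of contact force, and backed off to about 0.20 m above the worktop.

The last picture, taken at 17.6 s of the 51 s allowed, shows:
- **Cartridge:** standing upright in the bowl.
- **Bowl:** looks level.
- **Collar:** down, with its tooth at the green dot.
- **Gripper:** open and clear, with near-zero wrist force.

I steered clear of the other things on the worktop, but I did not re-measure their positions at the end. `finish_job` gave no verdict, and no check failed or disagreed.

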